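Roll the upside-down film dispenser slot side up

ROBOT

A 7-joint arm with a two-finger parallel gripper is mounted at the origin on the work surface. World frame = base frame: x ahead of the robot, y to its left, z up, the work surface at z = 0. Lengths are in m, angles in rad, forces in N, time in s.
With the tool pointing down it reaches from about 0.4 to 0.875 m from the base axis. Payload 4.4 kg.
Tool frame: the origin (TCP) lies at the centre of the arm's flange, where the gripper is bolted on; the fingertips stand 173 mm ahead of it and the grasp point (between the pads) lies 155 mm ahead of it (env.tcp_to_tips is the distance from the TCP to the fingertips, in m); z points along the fingers, y is the direction in which the jaws open and shut (so a half turn about z gives the same grasp; the last joint's range is limited). The gripper opens to 85 mm and grips with 20 to 120 N. Pads are 22 mm wide; open, the fingers measure 114 mm over their backs; the gripper's body (76 mm by 85 mm) begins 54 mm behind the grasp point. The pads swing forward as they close: fully open they stand 13 mm farther back than shut.
Start: joints at [-1.217, 0.628, 0.038, 1.517, -0.027, 0.996, -0.02], TCP at [0.265, 0.594, 0.405] pointing down, gripper open.
Joint ranges: [-3.06, 3.06], [-0.37, 2.12], [-1.25, 1.32], [0.18, 2.47], [-1.1, 4.24], [0.23, 1.98], [-2.94, 2.94]. Speed limits (rad/s): [2.57, 2.57, 3.14, 3.14, 3.14, 3.14, 3.14].

INTERFACE

Orientations are given as a rotation vector (axis times angle).
In Python, from workcell import env, eyes gives the robot as it stands. Calls block until the motion is done:
- env.goto(position, orientation): joint-space move of the TCP to a pose.
- env.servo_line(position, speed=0.15, rotation=None, f_stop=None): straight line of the TCP; rotation=None keeps the orientation; speed is the mean speed in m/s. With f_stop (N) it stops when the force on the tool has changed by that much, and returns True; else False.
- env.movej(angles): joint-space move.
- env.ungrasp() and env.grasp(newtons=None): open the fingers fully, or close them until they stop; newtons is the grip in N (None keeps the last).
- env.sleep(seconds).
- env.ik(position, orientation): joint angles nearest the present ones, or None.
- eyes.capture(name): name is "scene" or "side" or "wrist"; returns (picture, depth): 480x640x3 uint8, blue, green, red; 480x640 float32, m along the optical axis (not along the pixel's ray), 0 where there is no reading.
- eyes.camera_params(name): a dict with "fov_y" (degrees; the focal length in pixels is half the picture's height over the tangent of half this angle, whatever the lens; pixels are square), "cx", "cy" (the principal point, pixels), "view" (4x4, takes a point from world to camera coordinates); the wrist camera has in their place "tool_from_camera" (4x4, takes a point from camera to tool coordinates, whose origin is the TCP and whose axes are the flange's). Camera axes: x right, y down, z forward; pixel columns grow to the right and rows downward; lengths in m; the calibration is good to about 2 mm. The wrist camera is an equidistant fisheye: a pixel r from the principal point sees the ray r / f radians off the axis. A picture is of the moment at which its call begins: read the wrist's pose just before it. camera_params takes no time and is no camera call.
A pose or a line that the arm cannot do raises env.Unreachable and nothing moves.
- env.close_job(): hands the job in, once; it reports no verdict.
Trained networks look in the newest picture that a camera, given by its name, has taken for a name from the list of things; names that differ only in an ending like _2 or _b are one class to them, and where a whole thing is asked for, a point or a joint stands for the part that bears it (a point fixed in the world has none). Each returns a list of dicts, best first, with "score" (0 to 1); they miss things now and then, are a little off and sometimes report something else, mostly with a low value. They report only what shows in the picture. A call takes as long as a camera call. They do not tell look-alikes from the thing itself.
- eyes.search_frame(query, camera): "extent" ([left, top, right, bottom] in pixels, round what is visible of it).
- eyes.landmark_of(query, camera): "pixel" ([column, row] in pixels: a listed point, or the origin of a listed thing).
Readings, each from a call of its own:
- env.get_time_s(): time.
- env.get_joint_pos(): joint angles.
- env.get_qvel(): joint speeds.
- env.get_joint_torque(): joint torques, N m.
- env.get_tool_pos(): TCP position.
- env.get_eef_rot(): TCP orientation.
- env.get_ft_force(): force on the tool from outside, world axes, zero at the start.
- env.get_moment(): the same for the moment, N m.
- env.get_finger_gap(): finger opening in m.
Only numpy, scipy, OpenCV 4.12 (cv2) and the standard library are available. Lean on these libraries where they do the work, as an engineer would, in place of code of your own. Each camera call takes 0.05 s, during which the arm holds its last target.

TASK

On the black non-slip mat the longer film dispenser lies upside down, with its four rubber feet on top. Roll it over its long edge away from the robot, one face at a time and letting it come to rest on each face, without lifting it off the mat, until the slot with the cutter bar is on top and it lies flat, wholly on the mat. Leave the shorter dispenser where it is.

Things in the scene. Friction and masses are not known exactly. Their poses are not given: they have to be found in the camera images.
- dispenser_mid (a point): centre of the loose longer dispenser: white box 60 x 60 x 240 mm, 0.45 kg, 30 mm inside each long face. y axis along its length, across the robot's view within 20 deg; z out of the slot side (down at start); x out of a plain side, to the robot at start. Feet and slot flat. It grips the mat: pushed near its top edge it tips over its far bottom edge, advances 60 mm a roll and falls over past 45 deg.
- small_mid (a point): centre of the shorter film dispenser, a loose white box of square section 50 x 50 mm, 170 mm long, standing the right way up (slot on top) on the other side of the mat; leave it alone. y axis along its length, z axis out of its slot side.
- mat: fixed black rubber mat, 400 mm (x, away from the robot) x 840 mm (y) and 4 mm thick, lying on the steel counter; origin at the centre of its underside, on the counter; z up. Its top is 4 mm above the counter.
Things that resemble listed ones, but are neither listed nor needed, are in the scene too. Leave any green or pink look-alike of the part that bears dispenser_mid alone.

How it is judged:
On the way, in this order (a step that is already met when the one before it is completed fails the run):
1. the long dispenser has been rolled one face away from the robot and rests on its side, the wall that faced the robot on top (angle between dispenser_mid's own x axis and vertical below 0.14 rad and height (world z) of dispenser_mid below 0.04 m), for 0.2 s.
2. it has been rolled a second face and rests slot side up (angle between dispenser_mid's own z axis and vertical below 0.14 rad and height (world z) of dispenser_mid below 0.04 m), for 0.2 s.
At the end, for the whole second after the job is handed in: The long dispenser lies still and flat with its slot side up (within 8 degrees), its centre less than 40 mm above the counter, within 170 mm (x) and 330 mm (y) of the mat's centre, so that it lies on the mat. The shorter dispenser has not been moved by more than 20 mm (all of step 2 and x of dispenser_mid in the frame of mat between -0.17 and 0.17 m and y of dispenser_mid in the frame of mat between -0.33 and 0.33 m and linear speed of dispenser below 0.02 m/s and distance of small_mid from where it was at the start of the episode below 0.02 m); the robot touches nothing.
It fails at once if the long dispenser is lifted off the mat (centre over 75 mm above the counter; rolling raises it to 47 mm) (height (world z) of dispenser_mid above 0.075 m).
It fails at once if the shorter dispenser is moved by more than 20 mm (distance of small_mid from where it was at the start of the episode above 0.02 m).
It also fails if it takes over 38 s, if anything falls off the work surface, if the arm or the gripper's body presses on something with over 40 N, if the wrist force passes 120 N, or if a joint passes its speed limit or range.

## Working session

There is one attempt and no reset: what is moved stays moved. The work goes in short steps, each a Python script; the robot and the scene stay as the last script left them, time stands still between calls to the robot, and variables do not carry over. Pictures are saved under pics/ and viewed, and the job is handed in when it is done.

```bash
mkdir -p pics; ls
cat > h.py <<'E'
import numpy as np, cv2
from workcell import env, eyes
def backproj(cam,u,v,d):
    p=eyes.camera_params(cam); f=240/np.tan(np.radians(p['fov_y'])/2)
    c=np.array([(u-p['cx'])/f*d,(v-p['cy'])/f*d,d,1.])
    return (np.linalg.inv(p['view'])@c)[:3]
def cloud(cam,depth):
    p=eyes.camera_params(cam); f=240/np.tan(np.radians(p['fov_y'])/2)
    v,u=np.mgrid[:480,:640]
    P=np.stack([(u-p['cx'])/f*depth,(v-p['cy'])/f*depth,depth,np.ones_like(depth)],-1)
    return (P@np.linalg.inv(p['view']).T)[...,:3]
E
python3 - <<'E'
from h import *
for c in ("scene","side"):
    im,d=eyes.capture(c); cv2.imwrite(f"pics/{c}0.png",im); np.save(f"pics/{c}0.npy",d)
    print(c,{k:np.round(v,3).tolist() for k,v in eyes.camera_params(c).items()})
    for q in ("dispenser_mid","small_mid"):
        print(q,eyes.search_frame(q,c)[:4],eyes.landmark_of(q,c)[:4])
print(env.get_time_s(),env.get_tool_pos(),env.get_eef_rot())
E
```

```text
pics
scene {'fov_y': 50.969, 'cx': 324.173, 'cy': 241.884, 'view': [[0.43, 0.902, 0.02, -0.204], [0.597, -0.268, -0.756, -0.225], [-0.677, 0.338, -0.654, 1.126], [0.0, 0.0, 0.0, 1.0]]}
dispenser_mid [{'extent': [369.2, 116.8, 409.5, 204.0], 'score': 0.97}, {'extent': [72.1, 198.0, 230.4, 251.5], 'score': 0.64}, {'extent': [154.0, 276.0, 334.1, 421.4], 'score': 0.56}] [{'pixel': [249.3, 344.8], 'score': 0.91}, {'pixel': [393.4, 156.3], 'score': 0.61}]
small_mid [{'extent': [361.5, 216.9, 465.5, 291.4], 'score': 0.59}] [{'pixel': [411.3, 252.0], 'score': 0.96}]
side {'fov_y': 49.515, 'cx': 307.153, 'cy': 234.848, 'view': [[0.876, -0.481, 0.015, -0.373], [-0.219, -0.427, -0.877, 0.161], [0.429, 0.765, -0.48, 0.667], [0.0, 0.0, 0.0, 1.0]]}
dispenser_mid [{'extent': [83.9, 191.3, 221.3, 246.4], 'score': 0.75}, {'extent': [368.0, 232.8, 534.6, 342.3], 'score': 0.62}, {'extent': [250.1, 300.2, 325.6, 479.9], 'score': 0.57}] [{'pixel': [444.0, 282.7], 'score': 0.97}, {'pixel': [154.3, 217.2], 'score': 0.62}]
small_mid [{'extent': [274.6, 186.6, 352.8, 249.5], 'score': 0.88}] [{'pixel': [312.7, 215.3], 'score': 0.55}]
0.5 [0.26489509 0.59356731 0.40464524] [-6.54647402e-01 -3.07255074e+00  1.78190116e-04]
```

View pics/scene0.png

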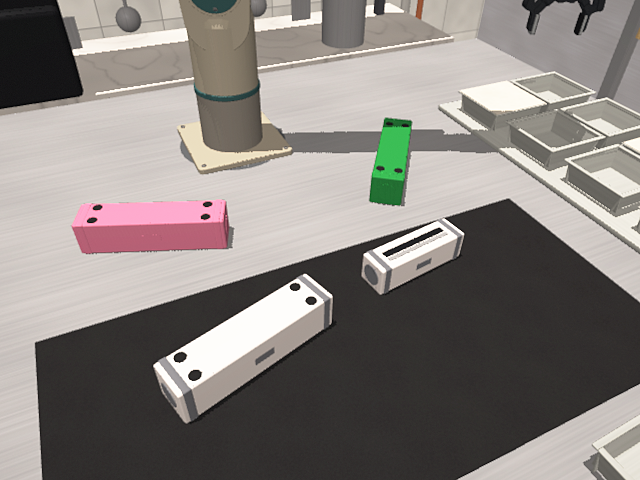

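View pics/side0.png

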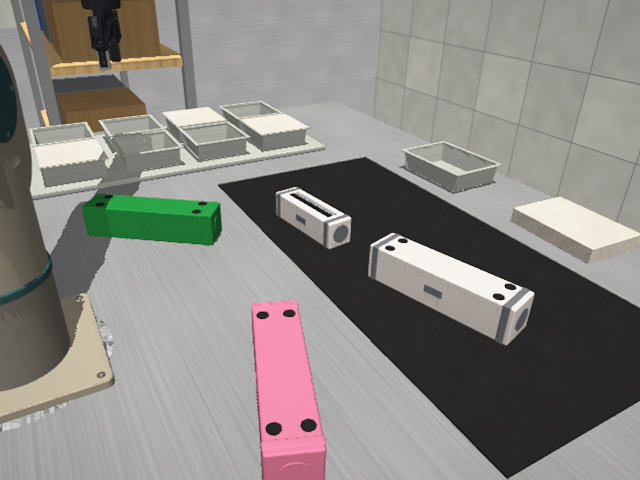

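The long dispenser (feet up) is at about (249,345) in the scene view and (444,283) in the side view. The short one is at (411,252) and (313,216). The green and pink boxes are look-alikes off the mat. Next I'll get its pose from depth.

```bash
cat >> h.py <<'E'
def boxes(tag):
    """top-face fits of white things above mat from both cameras"""
    out={}
    for c in ("scene","side"):
        im,d=eyes.capture(c); cv2.imwrite(f"pics/{c}{tag}.png",im)
        P=cloud(c,d); ok=(d>0)&(P[...,2]>0.02)&(P[...,2]<0.12)&(P[...,0]>0.3)&(P[...,0]<0.95)&(abs(P[...,1])<0.5)
        hsv=cv2.cvtColor(im,cv2.COLOR_BGR2HSV); ok&=~((hsv[...,1]>90)&(hsv[...,2]>90))
        n,l,s,_=cv2.connectedComponentsWithStats(ok.astype(np.uint8))
        for i in range(1,n):
            if s[i,4]<800: continue
            Q=P[l==i]; zt=np.percentile(Q[:,2],97)
            T=Q[Q[:,2]>zt-0.006]
            r=cv2.minAreaRect((T[:,:2]*1000).astype(np.float32))
            print(c,s[i].tolist(),'z',round(zt,4),'rect',np.round(r[0],1),np.round(r[1],1),round(r[2],1),len(T))
E
python3 - <<'E'
from h import *
boxes("1")
# mat extents
for c in ("scene","side"):
    im,d=eyes.capture(c);P=cloud(c,d)
    m=(im.max(2)<60)&(d>0)&(abs(P[...,2])<0.012)&(P[...,0]>0.2)
    n,l,s,_=cv2.connectedComponentsWithStats(m.astype(np.uint8)); k=1+s[1:,4].argmax(); Q=P[l==k]
    print(c,Q.min(0),Q.max(0),np.median(Q[:,2]),cv2.minAreaRect((Q[:,:2]*1000).astype(np.float32)))
E
```

```text
scene [362, 218, 103, 70, 3636] z 0.0553 rect [510.2 140.4] [ 52.4 171.5] 7.7 2349
scene [154, 273, 179, 144, 10485] z 0.0651 rect [ 571.7 -153.6] [ 62.2 240.3] 16.4 7202
scene [592, 414, 48, 66, 1285] z 0.0473 rect [890.6 176.6] [48.6 79.3] 1.6 768
side [402, 144, 84, 40, 1014] z 0.0479 rect [905.5 233.1] [ 86.7 194.9] 0.7 294
side [276, 187, 76, 54, 2276] z 0.0558 rect [509.  137.8] [ 52.1 170.2] 8.2 1180
side [513, 201, 111, 54, 2378] z 0.0323 rect [ 912.2 -102.7] [182.5  80.5] 88.0 2024
side [369, 233, 166, 104, 7816] z 0.0657 rect [ 570.  -156.5] [ 63.9 240.7] 16.2 3974
scene [ 0.42454919 -0.41915696 -0.00146339] [0.8248172  0.41932404 0.0082238 ] 0.0035769394247114894 ((624.6996459960938, 0.0633544921875), (838.46240234375, 400.188232421875), 89.98894500732422)
side [ 0.4228414  -0.42200647 -0.00188398] [0.82372305 0.41502131 0.00796143] 0.0046489286887768655 ((623.3124389648438, -3.507843017578125), (837.0347900390625, 400.87689208984375), 89.99453735351562)
```

```bash
cat >> h.py <<'E'
from scipy.spatial.transform import Rotation as Rn
def frame(deg):
    a=np.radians(deg); n=np.array([np.cos(a),np.sin(a),0]); l=np.array([-np.sin(a),np.cos(a),0]); return n,l
def rotv(deg):
    n,l=frame(deg); best=None
    for s in (1,-1):
        y=s*l; z=np.array([0,0,-1.]); x=np.cross(y,z)
        rv=Rn.from_matrix(np.c_[x,y,z]).as_rotvec()
        yield rv
TIP=0.160
def tcp(c,n,x,h):  # x: finger front plane coordinate from pivot edge (far bottom), h: height of tips over mat
    p=c+n*(0.030+x-0.011); return np.array([p[0],p[1],0.004+h+TIP])
E
python3 - <<'E'
from h import *
print(env.tcp_to_tips, env.get_finger_gap())
n,l=frame(16.3); c=np.array([.571,-.155,0])
for rv in rotv(16.3):
    for x,h in ((-.1,.12),(-.1,.052),(.0,.079),(.06,.079)):
        q=env.ik(tcp(c,n,x,h),rv); print(np.round(rv,3),x,h,None if q is None else np.round(q,2))
im,d=eyes.capture("scene");P=cloud("scene",d);print(P[205:245:10,80:228:30].reshape(-1,3).round(3))
E
```

```text
0.1734 0.08546992057066431
[ 0.445 -3.11  -0.   ] -0.1 0.12 [ 0.39  0.63 -0.14  1.97  0.16  0.55  1.99]
[ 0.445 -3.11  -0.   ] -0.1 0.052 [ 0.44  0.75 -0.22  2.    0.37  0.42  1.79]
[ 0.445 -3.11  -0.   ] 0.0 0.079 [ 0.33  0.78 -0.2   1.76  0.25  0.62  1.84]
[ 0.445 -3.11  -0.   ] 0.06 0.079 [ 0.27  0.84 -0.2   1.61  0.23  0.72  1.83]
[3.11  0.445 0.   ] -0.1 0.12 [-0.03  0.69  0.5   1.99 -0.56  0.61 -0.44]
[3.11  0.445 0.   ] -0.1 0.052 [ 0.08  0.78  0.32  2.02 -0.56  0.44 -0.46]
[3.11  0.445 0.   ] 0.0 0.079 [-0.12  0.85  0.54  1.78 -0.65  0.7  -0.5 ]
[3.11  0.445 0.   ] 0.06 0.079 [-0.17  0.92  0.59  1.62 -0.66  0.81 -0.58]
[[ 0.111 -0.331 -0.001]
 [ 0.224 -0.278  0.059]
 [ 0.246 -0.233  0.061]
 [ 0.265 -0.188  0.06 ]
 [ 0.287 -0.142  0.061]
 [ 0.233 -0.326  0.059]
 [ 0.254 -0.282  0.06 ]
 [ 0.272 -0.238  0.06 ]
 [ 0.291 -0.194  0.059]
 [ 0.313 -0.149  0.061]
 [ 0.259 -0.329  0.059]
 [ 0.277 -0.286  0.058]
 [ 0.292 -0.243  0.055]
 [ 0.31  -0.199  0.054]
 [ 0.327 -0.154  0.051]
 [ 0.258 -0.334  0.039]
 [ 0.275 -0.291  0.037]
 [ 0.294 -0.247  0.036]
 [ 0.309 -0.202  0.033]
 [ 0.326 -0.157  0.031]]
```

Run:
```python
from h import *
n,l=frame(16.3); c=np.array([.571,-.155,0]); rv=list(rotv(16.3))[1]
env.goto(tcp(c,n,-.09,.12),rv)
env.servo_line(tcp(c,n,-.09,.050),speed=0.12)
print(env.get_time_s(),env.get_tool_pos()-tcp(c,n,-.09,.05))
im,d=eyes.capture("side"); cv2.imwrite("pics/s2.png",im)
```

```text
4.3417 [ 0.00019049 -0.00020413  0.00030959]
```

View pics/s2.png

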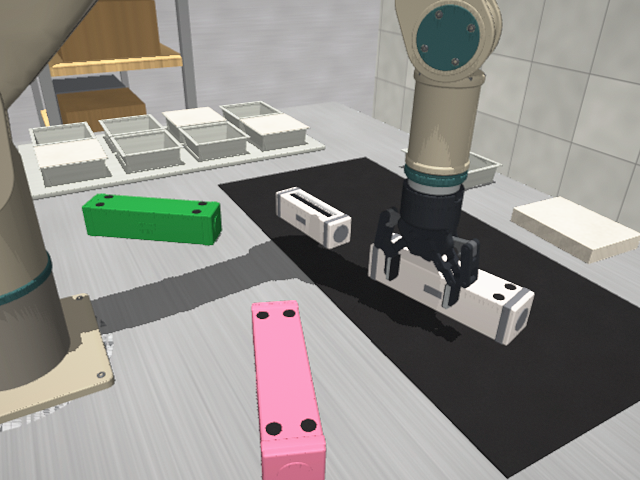

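The open gripper is lined up with the box, on the robot's side. Its fingertips are at about (390,275) and (455,300). Now the first roll.

```bash
python3 - <<'E'
from h import *
n,l=frame(16.3); c=np.array([.571,-.155,0])
env.servo_line(tcp(c,n,-.060,.050),speed=0.06)
print(env.get_ft_force())
env.servo_line(tcp(c,n,-.030,.064),speed=0.05)
print(env.get_ft_force())
im,d=eyes.capture("side"); cv2.imwrite("pics/s3.png",im)
env.servo_line(tcp(c,n,0.0,.078),speed=0.05)
print(env.get_time_s(),env.get_ft_force())
im,d=eyes.capture("side"); cv2.imwrite("pics/s4.png",im)
E
python3 -c "
import cv2,numpy as np
cv2.imwrite('pics/s34.png',np.hstack([cv2.imread(f'pics/s{i}.png')[150:400,240:640] for i in (3,4)]))"
```

```text
[-0.50344987 -0.67758198  0.47786599]
[-6.83288261 -1.14752275  8.58989419]
6.7083 [-1.22304659  0.44116659  2.4972415 ]
```

View pics/s34.png

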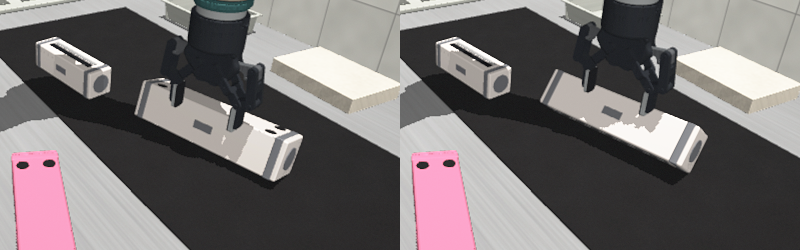

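The left half shows the box tilting and the right half shows it near 45° (box at about (630,115)). It needs a little more push.

Run:
```python
from h import *
n,l=frame(16.3); c=np.array([.571,-.155,0])
env.servo_line(tcp(c,n,0.018,.080),speed=0.05)
env.sleep(0.3)
print(env.get_time_s(),env.get_ft_force())
im,d=eyes.capture("side"); cv2.imwrite("pics/s5.png",im)
```

```text
7.5667 [0.20195979 0.11074904 0.60636367]
```

View pics/s5.png

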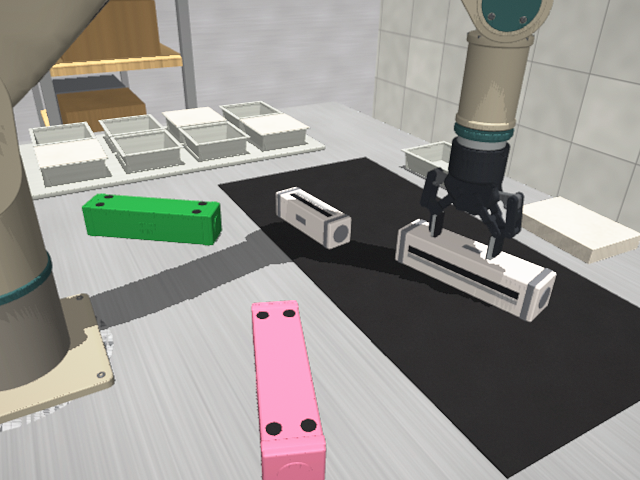

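The box rests on its side with the slot facing the robot, at (475,270), and the fingers are clear above it. I'll back off and measure again.

Run:
```python
from h import *
n,l=frame(16.3); c=np.array([.571,-.155,0])
env.servo_line(tcp(c,n,-.05,.10),speed=0.12)
boxes("6"); print(env.get_time_s())
```

```text
scene [363, 218, 102, 69, 3619] z 0.0552 rect [510.3 140.8] [ 52.3 170.3] 8.0 2338
scene [185, 302, 186, 161, 11934] z 0.0652 rect [ 641.  -134.1] [ 61.8 240. ] 16.3 8674
scene [592, 414, 48, 66, 1280] z 0.0474 rect [890.6 177.2] [48.1 80.3] 1.6 773
side [276, 187, 76, 55, 2267] z 0.0557 rect [510.1 137.6] [ 53.3 170.3] 7.8 1176
side [513, 201, 111, 54, 2396] z 0.0322 rect [ 912.6 -102. ] [183.8  80.7] 87.8 2035
side [396, 219, 161, 95, 6585] z 0.1086 rect [ 541.6 -165. ] [ 23.7 112.5] 16.2 240
8.4583
```

Run:
```python
from h import *
n,l=frame(16.3); c=np.array([.640,-.135,0])
env.servo_line(tcp(c,n,-.09,.10),speed=0.12)
env.servo_line(tcp(c,n,-.09,.050),speed=0.12)
env.servo_line(tcp(c,n,-.060,.050),speed=0.06)
env.servo_line(tcp(c,n,-.030,.064),speed=0.05)
print(env.get_ft_force())
env.servo_line(tcp(c,n,0.0,.078),speed=0.05)
env.servo_line(tcp(c,n,0.018,.080),speed=0.04)
env.sleep(0.4)
print(env.get_time_s(),env.get_ft_force())
im,d=eyes.capture("side"); cv2.imwrite("pics/s7.png",im)
```

```text
[-6.06610885 -1.96705602  7.973574  ]
12.7083 [0.60465586 0.23261539 0.42610012]
```

View pics/s7.png

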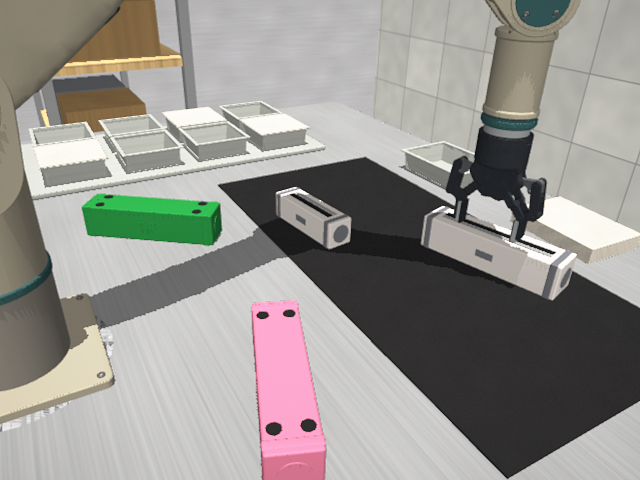

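The slot is now on top, with the box at about (495,250). I'll retreat and verify.

Run:
```python
from h import *
n,l=frame(16.3); c=np.array([.640,-.135,0])
env.servo_line(tcp(c,n,-.02,.16),speed=0.12)
env.servo_line(tcp(c,n,-.10,.20),speed=0.15)
boxes("8"); print(env.get_time_s(),env.get_ft_force())
```

```text
scene [362, 218, 103, 70, 3636] z 0.0552 rect [510.1 140.5] [ 52.1 170.1] 7.9 2339
scene [223, 336, 193, 144, 12249] z 0.0654 rect [ 714.6 -112.9] [ 61.1 239.7] 16.1 10196
scene [592, 414, 48, 66, 1280] z 0.0473 rect [890.6 176.7] [48.4 78.2] 1.7 771
side [276, 187, 76, 55, 2273] z 0.0557 rect [509.8 137.7] [ 53.2 172.4] 8.0 1175
side [513, 201, 112, 54, 2376] z 0.0323 rect [ 912.9 -102.6] [182.3  80.5] 88.0 2014
side [422, 206, 155, 87, 6203] z 0.0659 rect [ 715.  -114.9] [ 65.7 240. ] 16.2 2846
14.5 [ 0.02412439 -0.69204149  0.14381673]
```

View pics/scene8.png

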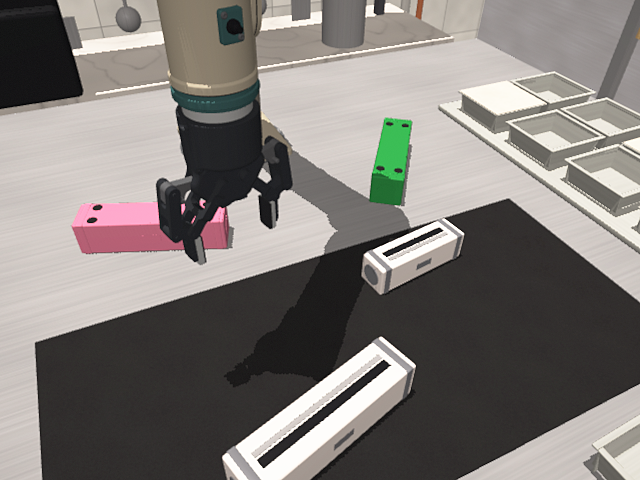

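The slot is up, with the box at (320,420). It lies flat, with its top at 65 mm. Its centre is at (0.715,-0.114), which is 0.09 m from the mat's centre in x and 0.11 m in y. The short dispenser hasn't moved, and the gripper is clear.

```bash
python3 -c "
from workcell import env
env.close_job()"
```

```text
the job is handed in; nothing more can be done
```

The long dispenser now lies flat on the mat with its slot side up, and the job is handed in. I rolled it two faces away from the robot, pushing its near face just below the top edge with the open fingers. I let it fall and come to rest on each face.

Last checks, about 14.5 s into the run:
- **Long dispenser:** its top is level at about 65 mm, so its centre is about 35 mm above the counter. The centre is at (0.715, -0.114), about 0.09 m in x and 0.11 m in y from the mat's centre. It advanced about 72 to 78 mm per roll rather than 60 mm, so it probably slid a little, and its heading did not change.
- **Short dispenser:** it stayed within measurement noise (about 1 mm) of where it started.
- **Gripper:** it was clear of everything, and the highest push force I read was about 11 N.

No check failed at the end. One reading from the side camera after the first roll was spoiled by the gripper blocking the box, so I used the scene camera's value there. I did not measure the centre height continuously during the rolls.

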